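# Clear, line up and hold shut the cover of an edge-dyeing machine

### The job

First lift the tall jar off the cover panel of the edge-dyeing machine and stand it upright in the empty cell of the plywood tray. Then turn the panel's quarter-turn fastener clockwise until its wing lines up with the two dark marks on the panel, so that the stud fits the slot in the frame, and push the panel fully down against the frame. Finish while still holding the panel pressed down (do not let go); leave the small pot, bottle, plaster block and brush alone.

Things in the scene. Friction and masses are not known exactly. Their poses are not given: they have to be found in the camera images.
- machine: Edge-dyeing machine, fixed: grey housing 200 (x) by 220 (y) by 70 mm high, dye trough and dark roller (67 mm high) along its +y side, out to y = 193 mm. Origin: on the table under the housing's centre, z up. The frame slot runs along its x axis through x = 0, y = 20 mm. Nothing beside the cover panel stands higher than the panel.
- panel (a joint): How far the cover panel is pushed straight down, m: 0 = up (its spring carries it and the jar), 0.008 = fully down on the frame, a hard stop. Takes 6 N to start and 12 N to hold down; springs up if released. May be pushed anywhere on its top or on the fastener; blocked after about 1 mm unless the fastener is in line with the slot.
- panel_mid (a point): Centre of the top face of the cover panel, bare metal (moves down with it); axes as the machine's. Panel: aluminium, 150 (x) by 170 (y) by 6 mm, over the middle of the housing; its top is 84 mm above the table when up, 76 mm when down. Two dark marks on it, 30 by 5 mm, either side of the fastener, show the slot's line, along x, 20 mm to the +y side of this point.
- fastener (a joint): Angle of the quarter-turn fastener, rad, positive anticlockwise from above: 0 = wing along the machine's x axis, in line with the dark marks and the slot. Starts 0.75 to 1.4, so it is turned clockwise; stays where it is left (friction 0.06 N m); stops at -0.3 and 1.6. The stud enters the slot within about 0.15 either way.
- wing (a point): The fastener's wing, an upright steel bar 40 mm long, 12 mm thick, 22 mm high, on a boss 34 mm across and 8 mm high on the panel; its top is 30 mm above the panel. This point is on the turning axis, 28 mm above the panel's top (112 mm above the table with the panel up); x runs along the wing and turns with it, z up.
- jar: Tall closed amber glass jar with a black lid, 54 mm diameter, 100 mm high, 0.18 to 0.33 kg, standing on the panel close to the fastener, in the gripper's way. Origin: centre of its underside; z up.
- tray: Low plywood tray fixed to the table, 100 (x) by 190 (y) mm, walls 30 mm high and 5 mm thick, floor 5 mm, divided across the middle into two cells, each about 90 by 87 mm inside. Origin: on the table under its centre. The small pot stands in the cell at -y, the other (+y) is empty.
- tray_cell (a point): Centre of the empty cell's floor, 5 mm above the table; axes as the tray's.
- pot: Bystander: low amber jar with black lid, 58 mm diameter, 50 mm high, in the tray's other cell. Origin: centre of its underside.
- bottle: Bystander: white bottle, 60 mm diameter, 170 mm high, beyond the machine. Origin: centre of its underside.
- block: Bystander: plaster block 90 by 70 by 75 mm, beyond the tray. Origin: centre of its underside.
- brush: Bystander: brush lying on the table beyond the machine. Origin: under its middle.
Things that resemble listed ones, but are neither listed nor needed, are in the scene too. Leave any red or yellow look-alike of the jar alone.

How it is judged:
By the outcome, as a careful person would: the job done as asked, in the order asked, and still so for the second after the job is handed in, while the arm keeps its last pose, push and grip.
It also fails if it takes over 54 s, if anything falls off the work surface, if the arm or the gripper's body presses on something with over 40 N, if the wrist force passes 120 N, or if a joint passes its speed limit or range.

### The arm

A 6-joint arm with a two-finger parallel gripper is mounted at the origin on the work surface. World frame = base frame: x ahead of the robot, y to its left, z up, the work surface at z = 0. Lengths are in m, angles in rad, forces in N, time in s.
With the tool pointing down it reaches from about 0.275 to 0.825 m from the base axis. Payload 5.2 kg.
Tool frame: the origin (TCP) lies midway between the tips of the shut fingers; the grasp point (between the pads) lies bot.grasp_offset behind it (bot.grasp_offset is the distance from the TCP to the grasp point, in m); z points along the fingers, y is the line along which they close (so a half turn about z gives the same grasp; the last joint's range is limited). The gripper opens to 93 mm and grips with 3 to 60 N. Pads are 15 mm wide; open, the fingers measure 128 mm over their backs; the gripper's body (75 mm by 188 mm) begins 65 mm behind the grasp point.
Start: joints at [0.979, 0.259, 1.535, -0, 1.348, -0.203], TCP at [0.208, 0.509, 0.219] pointing down, gripper open.
Joint ranges: [-3.14, 3.14], [-0.91, 2.08], [0.19, 2.58], [-1.22, 4.36], [0.22, 2.71], [-3.12, 3.12]. Speed limits (rad/s): [2.57, 2.57, 3.14, 3.14, 3.14, 3.14].

### API

Orientations are given as a unit quaternion [x, y, z, w].
In Python, from plant import bot gives the robot as it stands. The module is installed in compiled form; this text tells all that it offers.
- The arm moves only by the tool send_rows, never from a script. Its argument "moves" is a list of rows, each a list of 3 entries, a list of its own where there are three numbers: the shift along the world's x, y, z in shares of 40 cm (1.0 is 40 cm), then the turn about the world's z in normalised numbers (1 is 45 degrees), then the opening, from 0 (shut) to 1 (fully open). A call has 1 to 10 rows; each row is the pose to reach, as a shift and turn from the pose commanded when the call began; what a row does not reach only later rows make up. A row lasts 1/10 s, in which the tool goes at most 50 mm and 8.59 degrees, less where a joint would pass 70% of its speed; a pose out of reach is approached as far as the arm can. A shift or turn number past 1, either way, is cut back to 1. A call with a gripper value outside its range is refused whole. The fingers move at their own pace and stop on an object; the grip force is fixed at half the most. Time passes only in rows, so rows that repeat a pose let the fingers close. It gives the time, the measured TCP pose, the force, the opening and the grip force at its end, in the units of the state.
- bot.get_obs(): the state, without advancing time (a new reading comes with each control period).
- bot.get_image(name): name is "scene" or "side" or "wrist"; returns a dict with "color" (480x640x3 uint8, blue, green, red), "fx", "fy", "cx", "cy" (pixels), "distortion" ([k1, k2, p1, p2, k3] as OpenCV has them; the pictures are not rectified), "R" (3x3) and "t" (3): a world point X has camera coordinates R X + t. Camera axes: x right, y down, z forward; pixel columns grow to the right and rows downward; lengths in m; the calibration is good to about 2 mm. A picture is of the moment at which its call begins. There is no depth.
- bot.hand_in(): hands the job in; it is judged then, once.
Trained networks look in a picture, given as the dict that the camera call returned (one of the last four; its "shot" number tells which), for a name from the list of things; names that differ only in an ending like _2 or _b are one class to them, and where a whole thing is asked for, a point or a joint stands for the part that bears it (a point fixed in the world has none). Each returns a list of dicts, best first, with "confidence" (0 to 1); they miss things now and then, are a little off and sometimes report something else, mostly with a low value. They report only what shows in the picture. A call takes as long as a camera call. They do not tell look-alikes from the thing itself.
- bot.cut_out(picture, thing): "pixels" (480x640 bool, what is visible of it) and "location" ([column, row] in pixels, amid what is visible of it).
- bot.place_of(picture, thing): "location" ([column, row] in pixels: a listed point, or the origin of a listed thing).
The state is a dict: "t": time; "joint_pos": joint angles; "qvel": joint speeds; "effort": joint torques, N m; "tcp_pos": TCP position; "tcp_rot": TCP orientation; "wrist_force": force on the tool from outside, world axes, zero at the start; "torque": the same for the moment, N m; "opening": finger opening in m; "grasp_force": force on a finger pad.
Only numpy, scipy, OpenCV 4.12 (cv2) and the standard library are available. Lean on these libraries where they do the work, as an engineer would, in place of code of your own. Each camera call takes 0.05 s, during which the arm holds its last target. There are 200 camera calls.

## Working session

There is one attempt and no reset: what is moved stays moved. The work goes in short steps, Python scripts to look and compute and a tool call to move; the robot and the scene stay as the last step left them, time stands still between calls to the robot, and variables do not carry over. Pictures are saved under pics/ and viewed, at most 10 in all, crops included, and the job is handed in when it is done.

Besides the shell and the picture viewer there is one more tool, called after "Request:" as a command line: name --argument value ..., lists and objects as JSON in quotes. send_rows: Moves the arm, as the interface text tells. Its arguments: {"type":"object","properties":{"moves":{"type":"array","items":{"type":"array"}}},"required":["moves"]}

```bash
mkdir -p pics; cat > h.py <<'E'
import numpy as np, cv2
from plant import bot
def ray(im,px):
    K=np.array([[im['fx'],0,im['cx']],[0,im['fy'],im['cy']],[0,0,1]])
    u=cv2.undistortPoints(np.array([[px]],float),K,np.array(im['distortion'],float))[0,0]
    R=np.array(im['R']);t=np.array(im['t'])
    d=R.T@np.array([u[0],u[1],1]); return -R.T@t, d/np.linalg.norm(d)
def atz(im,px,z):
    o,d=ray(im,px); return o+d*(z-o[2])/d[2]
def tri(*obs):
    A=np.zeros((3,3));b=np.zeros(3);P=[]
    for im,px in obs:
        o,d=ray(im,px);M=np.eye(3)-np.outer(d,d);A+=M;b+=M@o;P.append((o,d))
    X=np.linalg.solve(A,b); return X,[round(1000*float(np.linalg.norm(np.cross(d,X-o))),1) for o,d in P]
def proj(im,X):
    K=np.array([[im['fx'],0,im['cx']],[0,im['fy'],im['cy']],[0,0,1]])
    return cv2.projectPoints(np.array([X],float),cv2.Rodrigues(np.array(im['R']))[0],np.array(im['t'],float),K,np.array(im['distortion'],float))[0][0,0]
E
python3 - <<'E'
from h import *
np.set_printoptions(precision=4,suppress=True)
print(bot.grasp_offset,bot.get_obs())
I={n:bot.get_image(n) for n in('scene','side','wrist')}
for n,i in I.items():
    cv2.imwrite(f'pics/{n}0.png',i['color'])
    for th in('jar','panel_mid','wing','tray','tray_cell','machine','pot','bottle','block'):
        print(n,th,[(np.round(d['location']),round(d['confidence'],2)) for d in bot.place_of(i,th)][:4])
for n in('scene','side'): print(n,-np.array(I[n]['R']).T@I[n]['t'])
E
```

```text
0.0188 {'t': 0.0, 'joint_pos': array([ 0.9792,  0.2593,  1.5361, -0.    ,  1.348 , -0.2028]), 'qvel': array([ 0.0005, -0.0031, -0.0003,  0.0005,  0.0003,  0.0006]), 'effort': array([ -0.0007, -43.7308, -28.4003,   0.0716,   0.0415,  -0.0001]), 'tcp_pos': array([0.2082, 0.5085, 0.2178]), 'tcp_rot': array([ 0.1932,  0.9812, -0.0008, -0.0003]), 'wrist_force': array([ 0.2842,  1.0844, -0.272 ]), 'torque': array([-0.0009,  0.0001,  0.0247]), 'grasp_force': 0.0, 'opening': 0.09287993704719506}
scene jar [(array([359., 211.]), 0.9), (array([399., 265.]), 0.78), (array([341., 335.]), 0.62)]
scene panel_mid [(array([417., 262.]), 0.6)]
scene wing [(array([431., 258.]), 0.61)]
scene tray [(array([293., 203.]), 0.87)]
scene tray_cell [(array([278., 193.]), 0.89)]
scene machine [(array([409., 280.]), 0.81)]
scene pot [(array([294., 202.]), 0.74), (array([306., 208.]), 0.58)]
scene bottle [(array([270., 314.]), 0.88), (array([346., 398.]), 0.18)]
scene block [(array([229., 264.]), 0.8), (array([432., 258.]), 0.49)]
side jar [(array([320., 212.]), 0.92), (array([254., 209.]), 0.9), (array([248., 332.]), 0.61)]
side panel_mid [(array([226., 213.]), 0.87)]
side wing [(array([218., 198.]), 0.68)]
side tray [(array([341., 363.]), 0.76)]
side tray_cell [(array([354., 382.]), 0.88), (array([432., 295.]), 0.33)]
side machine [(array([235., 242.]), 0.78)]
side pot [(array([321., 346.]), 0.8)]
side bottle []
side block [(array([429., 295.]), 0.69), (array([333., 176.]), 0.45)]
wrist jar []
wrist panel_mid []
wrist wing []
wrist tray []
wrist tray_cell []
wrist machine []
wrist pot []
wrist bottle []
wrist block []
scene [1.0112 0.3669 0.9319]
side [ 0.2797 -0.675   0.8127]
```

View pics/scene0.png

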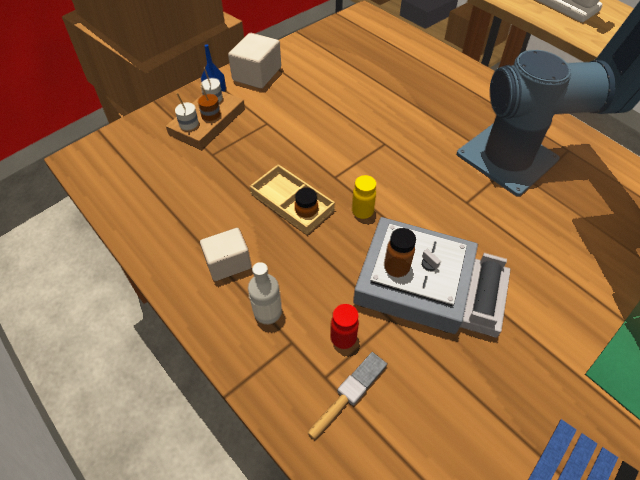

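View pics/side0.png

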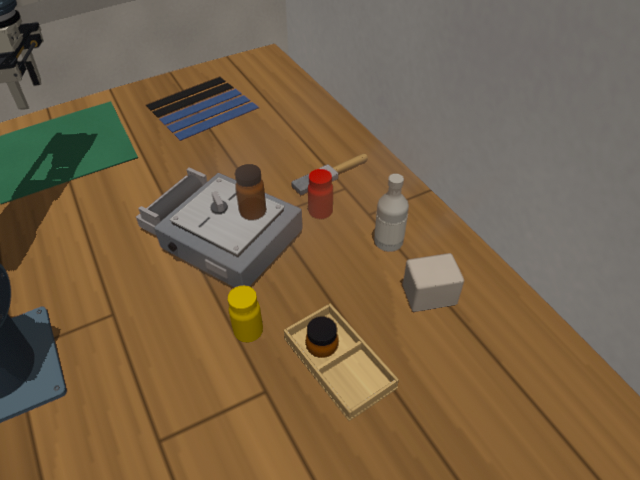

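```bash
python3 - <<'E'
from h import *
np.set_printoptions(precision=4,suppress=True)
s=bot.get_image('scene');w=bot.get_image('side')
for th in('jar','panel_mid','wing','tray','tray_cell','machine','pot','block'):
    for a in bot.place_of(s,th)[:3]:
        for b in bot.place_of(w,th)[:3]:
            X,e=tri((s,a['location']),(w,b['location']))
            if max(e)<12: print(th,np.round(a['location']),np.round(b['location']),X,e)
E
```

```text
jar [397. 267.] [255. 210.] [0.5348 0.0673 0.0853] [2.3, 2.3]
jar [360. 213.] [251. 330.] [ 0.4326 -0.1285 -0.0042] [0.9, 0.9]
jar [342. 338.] [319. 211.] [0.6895 0.08   0.0002] [2.1, 2.1]
panel_mid [418. 264.] [227. 212.] [0.4899 0.091  0.0811] [2.8, 2.8]
wing [431. 257.] [217. 200.] [0.4757 0.1053 0.1081] [0.4, 0.4]
tray [294. 202.] [341. 365.] [ 0.5351 -0.2658 -0.0039] [4.8, 4.8]
tray_cell [279. 192.] [353. 384.] [ 0.5374 -0.3104 -0.0022] [0.4, 0.4]
machine [410. 281.] [232. 240.] [0.4889 0.0846 0.0057] [4.3, 4.3]
pot [307. 210.] [319. 346.] [ 0.5243 -0.2186 -0.0014] [0.5, 0.5]
block [228. 262.] [431. 295.] [ 0.7576 -0.2243  0.0043] [1.6, 1.6]
```

The scene picture shows the amber jar at (400,250) on the panel. The wing is at (431,260) between marks at (435,247) and (425,282), and the empty cell is at (279,190). The yellow (363,197) and red (344,328) look-alikes stand off the machine. Next I'll get the orientations of the machine and tray.

```bash
python3 - <<'E'
from h import *
np.set_printoptions(precision=4,suppress=True)
s=bot.get_image('scene');w=bot.get_image('side')
for n,i in(('scene',s),('side',w)):
  for th,z in(('panel_mid',.084),('tray',.03),('machine',.07)):
    for c in bot.cut_out(i,th)[:1]:
        m=c['pixels'].astype(np.uint8)
        P=cv2.findContours(m,0,2)[0];P=max(P,key=cv2.contourArea)[:,0]
        Q=np.array([atz(i,p,z)[:2]*1000 for p in P],np.float32)
        print(n,th,round(c['confidence'],2),cv2.minAreaRect(Q))
for i,a,b,z in((s,(435,247),(425,282),.084),(w,(204,222),(234,189),.084)):
    p,q=atz(i,a,z),atz(i,b,z); print(p,q,np.degrees(np.arctan2(*(q-p)[1::-1])))
# enlarged crops
c=[cv2.resize(s['color'][215:320,350:490],None,fx=4,fy=4,interpolation=2),cv2.resize(w['color'][155:260,150:290],None,fx=4,fy=4,interpolation=2)]
cv2.imwrite('pics/c1.png',cv2.resize(np.hstack(c),(800,300),interpolation=cv2.INTER_AREA))
E
```

```text
scene panel_mid 0.57 ((488.3981628417969, 89.96562194824219), (154.40797424316406, 171.67425537109375), 28.319316864013672)
scene tray 0.94 ((542.54345703125, -256.8077392578125), (113.26016998291016, 202.0360565185547), 6.290943622589111)
scene machine 0.56 ((479.70068359375, 85.21128845214844), (155.209716796875, 172.95083618164062), 28.631704330444336)
side panel_mid 0.86 ((486.1304016113281, 87.01490783691406), (153.07412719726562, 173.7513427734375), 28.612972259521484)
side tray 0.76 ((531.0528564453125, -270.66790771484375), (111.44313049316406, 201.07171630859375), 5.462749481201172)
side machine 0.79 ((463.81744384765625, 95.257568359375), (232.0584716796875, 319.7750244140625), 28.49846076965332)
[0.4357 0.0872 0.084 ] [0.5161 0.1291 0.084 ] 27.535580822025217
[0.4377 0.0855 0.084 ] [0.5258 0.1463 0.084 ] 34.60609502184536
```

View pics/c1.png

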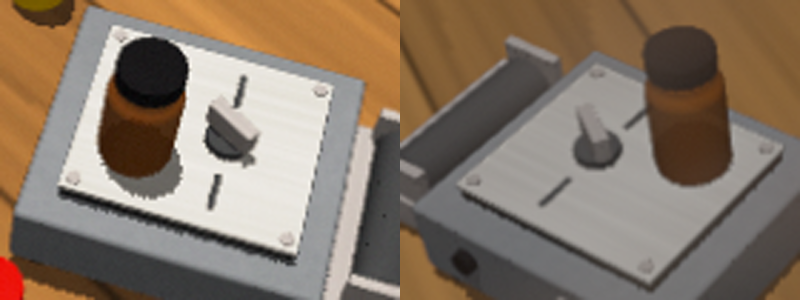

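The machine's yaw is about 28.5°, and the jar, wing and tray positions agree with the sizes given. I'll approach above the jar, with the closing axis across the jar–wing line.

The manual's scale: shifts go in shares of 40 cm and turns go in shares of 45 degrees. Converting my numbers, -391 mm / 400 = -0.9775, -360 mm / 400 = -0.9, -0.15 rad / 0.7854 = -0.191.

Request:
send_rows --moves '[[[0.075,-0.1,0.025],0,1],[[0.15,-0.2,0.0625],0,1],[[0.225,-0.3,0.0625],-0.0637,1],[[0.2975,-0.4,0.0625],-0.1273,1],[[0.3725,-0.5,0.0625],-0.191,1],[[0.445,-0.6,0.0625],-0.2801,1],[[0.52,-0.7,0.0625],-0.2801,1],[[0.595,-0.8,0.0625],-0.2801,1],[[0.6675,-0.9,0.0625],-0.2801,1],[[0.725,-0.9775,0.0625],-0.2801,1]]'

```text
t: 4.0
tcp_pos: [0.4998, 0.1154, 0.2438]
tcp_rot: [0.3, 0.954, -0.0, 0.0]
wrist_force: [0.4, 1.1, 0.1]
opening: 0.093
grasp_force: 0.0
```

```bash
python3 - <<'E'
from h import *
np.set_printoptions(precision=4,suppress=True)
o=bot.get_obs();print(o['t'],o['tcp_pos'],o['joint_pos'])
i=bot.get_image('wrist');cv2.imwrite('pics/w1.png',i['color'])
for th in('jar','wing','panel_mid'):
    for d in bot.place_of(i,th)[:2]:
        print(th,d['location'],d['confidence'],atz(i,d['location'],{'jar':.084,'wing':.112,'panel_mid':.084}[th]))
s=bot.get_image('scene');w=bot.get_image('side')
for th,z in(('tray_cell',.005),('tray',0),('pot',.005)):
    for k in(s,w): print(th,[atz(k,d['location'],z) for d in bot.place_of(k,th)[:1]])
E
```

```text
4.0 [0.4998 0.1154 0.2438] [ 0.0094  0.1749  1.5803 -0.0004  1.3856 -0.9511]
jar [296.7, 278.2] 0.67 [0.5292 0.0662 0.084 ]
jar [101.1, 273.9] 0.61 [ 0.4277 -0.0741  0.084 ]
wing [295.6, 209.3] 0.71 [0.4767 0.1053 0.112 ]
panel_mid [288.5, 223.8] 0.79 [0.4864 0.0887 0.084 ]
tray_cell [array([ 0.5298, -0.311 ,  0.005 ])]
tray_cell [array([ 0.5362, -0.3078,  0.005 ])]
tray [array([ 0.5388, -0.2469,  0.    ])]
tray [array([ 0.5384, -0.2602,  0.    ])]
pot [array([ 0.5243, -0.2253,  0.005 ])]
pot [array([ 0.524 , -0.2226,  0.005 ])]
```

View pics/w1.png

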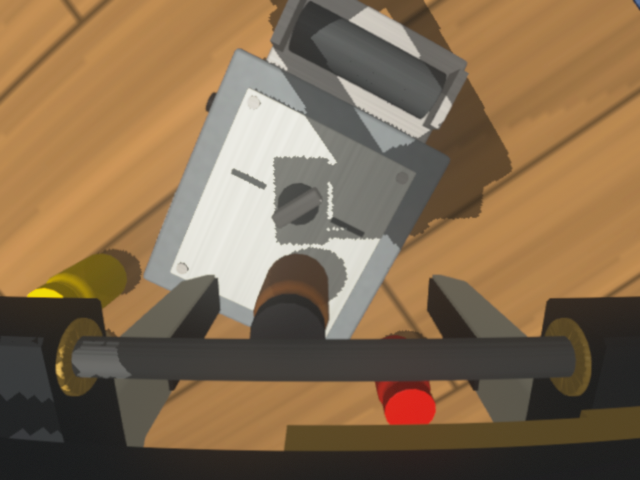

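The wrist picture shows the jar at (292,290), the wing at (297,205) and the marks at (248,178) and (347,227). The jar is at about (0.532, 0.067), clear of the fingers' path. Now I'll grasp it.

Request:
send_rows --moves '[[[0.0425,-0.0625,0],0,1],[[0.08,-0.12,0],0,1],[[0.08,-0.12,0],0,1],[[0.08,-0.12,-0.1],0,1],[[0.08,-0.12,-0.2],0,1],[[0.08,-0.12,-0.2875],0,1],[[0.08,-0.12,-0.3125],0,1],[[0.08,-0.12,-0.3125],0,1],[[0.08,-0.12,-0.3125],0,0.3],[[0.08,-0.12,-0.3125],0,0.3]]'

```text
t: 5.6
tcp_pos: [0.532, 0.0701, 0.1208]
tcp_rot: [0.3, 0.954, 0.0, 0.002]
wrist_force: [-0.5, 0.5, 0.2]
opening: 0.0815
grasp_force: 0.0
```

Request:
send_rows --moves '[[[0,0,0],0,0.3],[[0,0,0],0,0.3],[[0,0,0],0,0.3],[[0,0,0],0,0.3]]'

```text
t: 6.0
tcp_pos: [0.5304, 0.0696, 0.1191]
tcp_rot: [0.3, 0.954, -0.0, 0.0]
wrist_force: [-1.6, -2.0, 4.0]
opening: 0.0535
grasp_force: 30.0
```

Converted, -255 mm / 400 = -0.6375, -215 mm / 400 = -0.5375, -0.15 rad / 0.7854 = -0.191.

Request:
send_rows --moves '[[[0,0,0.05],0,0.3],[[0,0,0.125],0,0.3],[[0,0,0.2],0,0.3],[[0,-0.05,0.225],-0.0637,0.3],[[0.0025,-0.1375,0.225],-0.191,0.3],[[0.005,-0.2375,0.225],-0.3565,0.3],[[0.0075,-0.3375,0.225],-0.522,0.3],[[0.01,-0.4375,0.225],-0.6875,0.3],[[0.0125,-0.5375,0.225],-0.8531,0.3],[[0.0125,-0.6375,0.225],-0.9931,0.3]]'

```text
t: 7.0
tcp_pos: [0.5352, -0.1864, 0.2082]
tcp_rot: [0.642, 0.767, 0.0, -0.0]
wrist_force: [0.5, 0.1, -1.6]
opening: 0.0533
grasp_force: 30.0
```

Converted, -125 mm / 400 = -0.3125, -110 mm / 400 = -0.275, -0.08 rad / 0.7854 = -0.1019.

Request:
send_rows --moves '[[[0,-0.1,0],-0.1019,0.3],[[0.0025,-0.2,0],-0.1019,0.3],[[0.0025,-0.275,0],-0.1019,0.3],[[0.0025,-0.3125,0],-0.1019,0.3],[[0.0025,-0.3125,0],-0.1019,0.3]]'

```text
t: 7.5
tcp_pos: [0.5361, -0.3115, 0.2078]
tcp_rot: [0.671, 0.741, 0.0, -0.001]
wrist_force: [-0.8, 0.0, -2.8]
opening: 0.0535
grasp_force: 30.0
```

```bash
python3 - <<'E'
from h import *
np.set_printoptions(precision=4,suppress=True)
o=bot.get_obs();print(o['t'],o['tcp_pos'],o['tcp_rot'],o['wrist_force'],o['opening'])
ims={n:bot.get_image(n) for n in('scene','side','wrist')}
t=[]
for n,i in ims.items():
    g=bot.place_of(i,'tray_cell')[:1]; t+=[(i,d['location']) for d in g]
    print(n,[(d['location'],round(d['confidence'],2),atz(i,d['location'],.005)) for d in g])
if len(t)>1: print(tri(*t))
s,w=ims['scene']['color'],ims['side']['color']
cv2.imwrite('pics/p1.png',np.hstack([cv2.resize(s[100:250,220:370],(400,400)),cv2.resize(w[220:420,250:450],(400,400))]))
E
```

```text
7.5 [ 0.5361 -0.3115  0.2078] [ 0.6711  0.7414  0.     -0.0006] [-0.7548  0.0276 -2.7552] 0.053544944979719886
scene [([278.8, 190.6], 0.66, array([ 0.539, -0.31 ,  0.005]))]
side [([353.9, 381.4], 0.71, array([ 0.5385, -0.3104,  0.005 ]))]
wrist [([330.0, 210.9], 0.58, array([ 0.5427, -0.3096,  0.005 ]))]
(array([ 0.5402, -0.3098,  0.0048]), [1.2, 1.6, 2.5])
```

View pics/p1.png

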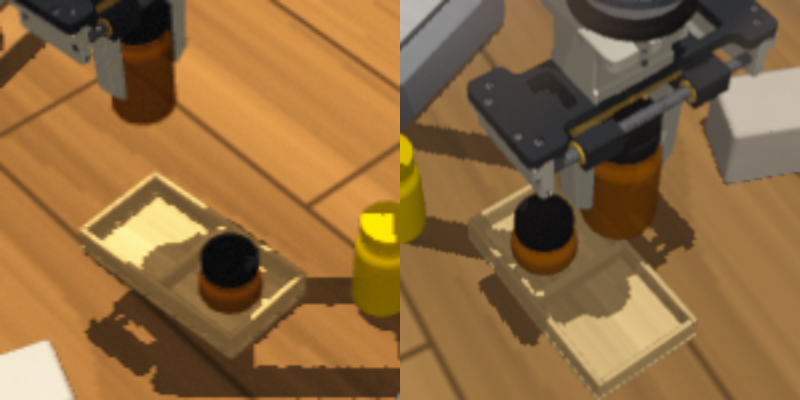

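The crops show the jar held upright, with the tray below it and the other cell holding the pot. The cell measures (0.540, -0.310, 0.005), so I'll lower the jar.

Converted, -165 mm / 400 = -0.4125, -162 mm / 400 = -0.405.

Request:
send_rows --moves '[[[0.01,0.0025,-0.1],0,0.3],[[0.01,0.0025,-0.2],0,0.3],[[0.01,0.0025,-0.3],0,0.3],[[0.01,0.0025,-0.3625],0,0.3],[[0.01,0.0025,-0.3925],0,0.3],[[0.01,0.0025,-0.405],0,0.3],[[0.01,0.0025,-0.4125],0,0.3],[[0.01,0.0025,-0.4125],0,0.3],[[0.01,0.0025,-0.4125],0,0.3]]'

```text
t: 8.7
tcp_pos: [0.5413, -0.3096, 0.0451]
tcp_rot: [0.67, 0.742, 0.0, 0.001]
wrist_force: [-0.3, 0.6, -1.7]
opening: 0.0535
grasp_force: 30.0
```

Converted, -3 mm / 400 = -0.0075, -2 mm / 400 = -0.005.

Request:
send_rows --moves '[[[0,0,-0.0025],0,0.3],[[0,0,-0.005],0,0.3],[[0,0,-0.0075],0,0.3],[[0,0,-0.0075],0,0.3]]'

```text
t: 9.1
tcp_pos: [0.5404, -0.309, 0.0406]
tcp_rot: [0.67, 0.742, -0.0, -0.0]
wrist_force: [0.3, 0.2, -1.7]
opening: 0.0532
grasp_force: 30.0
```

Converted, -2 mm / 400 = -0.005, -1 mm / 400 = -0.0025.

Request:
send_rows --moves '[[[0,0,-0.0025],0,0.3],[[0,0,-0.005],0,0.3],[[0,0,-0.005],0,0.3]]'

```text
t: 9.4
tcp_pos: [0.5405, -0.3091, 0.0401]
tcp_rot: [0.67, 0.742, -0.0, 0.0]
wrist_force: [-3.0, 2.4, 8.0]
opening: 0.0535
grasp_force: 30.0
```

Converted, 180 mm / 400 = 0.45, 165 mm / 400 = 0.4125.

Request:
send_rows --moves '[[[0,0,0],0,1],[[0,0,0],0,1],[[0,0,0],0,1],[[0,0,0],0,1],[[0,0,0],0,1],[[0,0,0.075],0,1],[[0,0,0.1875],0,1],[[0,0,0.3],0,1],[[0,0,0.4125],0,1],[[0,0,0.45],0,1]]'

```text
t: 10.4
tcp_pos: [0.5423, -0.3104, 0.2245]
tcp_rot: [0.67, 0.742, 0.0, 0.004]
wrist_force: [0.9, 0.1, 0.5]
opening: 0.0928
grasp_force: 0.0
```

Converted, 382 mm / 400 = 0.955, 350 mm / 400 = 0.875.

Request:
send_rows --moves '[[[-0.015,0.1125,0],0,0.6],[[-0.03,0.225,0],0,0.6],[[-0.045,0.3375,0],0,0.6],[[-0.06,0.45,0],0,0.6],[[-0.075,0.5625,0],0,0.6],[[-0.09,0.675,0],0,0.6],[[-0.105,0.7875,0],0,0.6],[[-0.12,0.875,0],0,0.6],[[-0.14,0.955,0],0,0.6],[[-0.14,0.955,0],0,0.6]]'

```text
t: 11.4
tcp_pos: [0.4831, 0.0764, 0.2188]
tcp_rot: [0.669, 0.744, 0.0, -0.001]
wrist_force: [0.0, -0.5, 0.7]
opening: 0.0561
grasp_force: 0.0
```

```bash
python3 - <<'E'
from h import *
np.set_printoptions(precision=4,suppress=True)
o=bot.get_obs();print(o['t'],o['tcp_pos'],o['tcp_rot'],o['joint_pos'])
i=bot.get_image('wrist');cv2.imwrite('pics/w2.png',i['color'])
s=bot.get_image('scene');w=bot.get_image('side')
t=[(k,bot.place_of(k,'wing')[:1]) for k in(i,s,w)]
for k,d in t: print([(x['location'],x['confidence'],atz(k,x['location'],.112)) for x in d])
print(tri(*[(k,d[0]['location']) for k,d in t if d]))
for k in (s,w): print('jar',[(x['location'],round(x['confidence'],2),atz(k,x['location'],.005)) for x in bot.place_of(k,'jar')])
cv2.imwrite('pics/p2.png',np.hstack([cv2.resize(s['color'][120:250,230:360],(400,400)),cv2.resize(w['color'][240:420,260:440],(400,400))]))
E
```

```text
11.4 [0.4831 0.0764 0.2188] [ 0.6686  0.7437  0.0004 -0.0006] [-0.0727  0.1485  1.6745  0.0014  1.3191 -0.1793]
[([318.1, 190.7], 0.92, array([0.4763, 0.1063, 0.112 ]))]
[([433.0, 258.9], 0.85, array([0.48  , 0.1125, 0.112 ]))]
[([216.1, 201.5], 0.82, array([0.4721, 0.098 , 0.112 ]))]
(array([0.475 , 0.1075, 0.1034]), [2.7, 2.4, 0.6])
jar [([346.2, 335.5], 0.87, array([0.684 , 0.0826, 0.005 ])), ([279.4, 191.9], 0.8, array([ 0.5406, -0.3057,  0.005 ])), ([291.1, 204.1], 0.24, array([ 0.5444, -0.2561,  0.005 ]))]
jar [([355.3, 381.4], 0.77, array([ 0.5405, -0.3115,  0.005 ])), ([318.8, 212.0], 0.65, array([0.6836, 0.0744, 0.005 ])), ([249.4, 329.8], 0.62, array([ 0.4287, -0.132 ,  0.005 ]))]
```

View pics/w2.png

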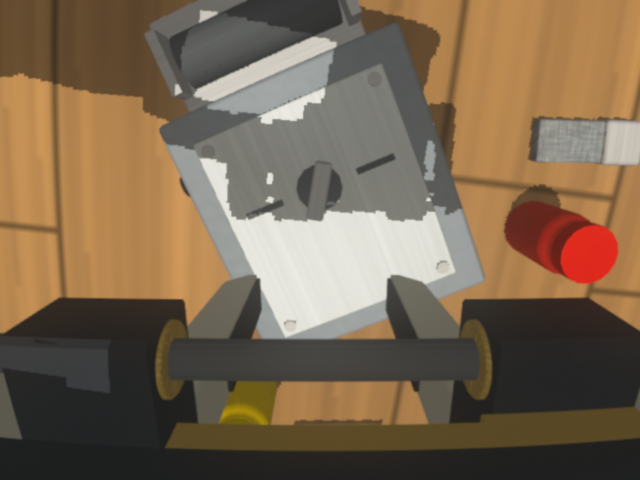

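View pics/p2.png

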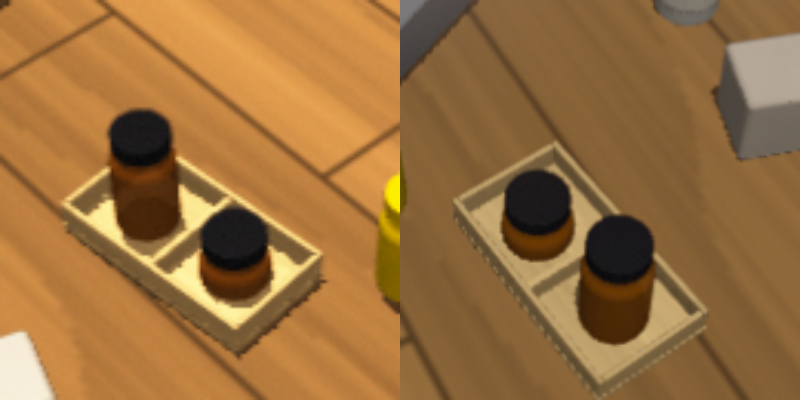

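The jar stands upright in the empty cell beside the pot. The wrist picture shows the wing at about (319,190) and the marks at (264,209) and (376,163). I'll zoom in on the wing to get its angle.

```bash
python3 - <<'E'
import cv2
i=cv2.imread('pics/w2.png')[150:230,245:395]
i=cv2.convertScaleAbs(i,alpha=1.6)
cv2.imwrite('pics/z.png',cv2.resize(i,None,fx=5,fy=5,interpolation=cv2.INTER_CUBIC))
E
```

```text
(no output)
```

View pics/z.png

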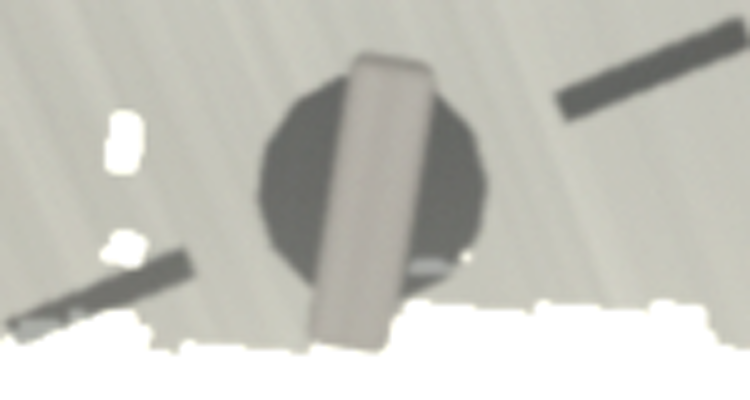

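```bash
python3 - <<'E'
from h import *
np.set_printoptions(precision=4,suppress=True)
i=bot.get_image('wrist');o=bot.get_obs();print(o['t'],o['tcp_pos'])
f=lambda x,y,z:atz(i,(245+x/5,150+y/5),z)
a,b=f(393,64,.114),f(348,345,.114);c,d=f(10,325,.084),f(740,30,.084)
an=lambda p,q:np.degrees(np.arctan2(q[1]-p[1],q[0]-p[0]))
print(a,b,(a+b)/2,np.linalg.norm(a-b),an(b,a));print(c,d,(c+d)/2,an(c,d))
q=o['tcp_rot'];print('close',np.degrees(2*np.arctan2(q[1],q[0]))-90)
E
```

```text
11.85 [0.4847 0.072  0.2185]
[0.48  0.121 0.114] [0.4777 0.0823 0.114 ] [0.4789 0.1017 0.114 ] 0.03871529584530654 86.62961556588289
[0.426  0.0739 0.084 ] [0.5307 0.1292 0.084 ] [0.4784 0.1016 0.084 ] 27.836063443018524
close 5.750486411920335
```

The wing is 1.02 rad anticlockwise of the slot and its axis is at about (0.477, 0.106). I'll align, descend with the tips just above the boss, and close.

Converted, -121 mm / 400 = -0.3025, -115 mm / 400 = -0.2875, -0.16 rad / 0.7854 = -0.2037.

Request:
send_rows --moves '[[[-0.01,0.045,0],-0.1019,0.6],[[-0.0175,0.085,-0.025],-0.2037,0.6],[[-0.0175,0.085,-0.1],-0.2037,0.6],[[-0.0175,0.085,-0.2],-0.2037,0.6],[[-0.0175,0.085,-0.2625],-0.2037,0.6],[[-0.0175,0.085,-0.2875],-0.2037,0.6],[[-0.0175,0.085,-0.3025],-0.2037,0.6],[[-0.0175,0.085,-0.3025],-0.2037,0.6],[[-0.0175,0.085,-0.3025],-0.2037,0.6]]'

```text
t: 12.75
tcp_pos: [0.4786, 0.1068, 0.0988]
tcp_rot: [0.727, 0.686, 0.001, 0.001]
wrist_force: [-0.3, 0.0, 0.6]
opening: 0.0556
grasp_force: 0.0
```

Request:
send_rows --moves '[[[0,0,0],0,0],[[0,0,0],0,0],[[0,0,0],0,0],[[0,0,0],0,0],[[0,0,0],0,0],[[0,0,0],0,0]]'

```text
t: 13.35
tcp_pos: [0.4772, 0.107, 0.0976]
tcp_rot: [0.727, 0.686, -0.0, -0.0]
wrist_force: [-8.9, 0.4, 5.1]
opening: 0.0122
grasp_force: 5.8
```

Converted, -0.5 rad / 0.7854 = -0.6366.

Request:
send_rows --moves '[[[0,0,0],0,0],[[0,0,0],-0.1019,0],[[0,0,0],-0.2292,0],[[0,0,0],-0.3565,0],[[0,0,0],-0.4838,0],[[0,0,0],-0.6366,0],[[0,0,0],-0.6366,0]]'

```text
t: 14.05
tcp_pos: [0.4769, 0.107, 0.0977]
tcp_rot: [0.875, 0.485, -0.0, -0.0]
wrist_force: [-2.8, -0.4, 3.8]
opening: 0.0116
grasp_force: 30.0
```

Converted, -0.52 rad / 0.7854 = -0.6621.

Request:
send_rows --moves '[[[0,0,0],-0.1273,0],[[0,0,0],-0.2546,0],[[0,0,0],-0.382,0],[[0,0,0],-0.5093,0],[[0,0,0],-0.6239,0],[[0,0,0],-0.6621,0],[[0,0,0],-0.6621,0],[[0,0,0],-0.6621,0]]'

```text
t: 14.85
tcp_pos: [0.477, 0.1069, 0.0976]
tcp_rot: [0.969, 0.245, -0.0, -0.0]
wrist_force: [-3.3, -0.7, 5.1]
opening: 0.0115
grasp_force: 30.0
```

```bash
python3 - <<'E'
from h import *
np.set_printoptions(precision=3,suppress=True)
o=bot.get_obs();print(o['t'],o['tcp_pos'],o['wrist_force'],o['torque'],o['opening'])
q=o['tcp_rot'];print('wing deg',np.degrees(2*np.arctan2(q[1],q[0])))
w=bot.get_image('wrist');i=bot.get_image('scene')
cv2.imwrite('pics/f1.png',np.hstack([cv2.resize(w['color'],(400,300)),cv2.resize(i['color'][200:320,350:510],(400,300))]))
E
```

```text
14.85 [0.477 0.107 0.098] [-3.334 -0.687  5.11 ] [-0.202  0.883  0.009] 0.01153231137851397
wing deg 28.394197731904285
```

View pics/f1.png

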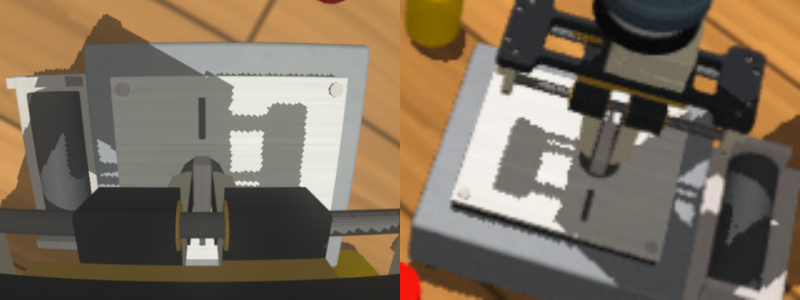

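The wrist picture (left) shows the wing at (203,180) in line with the mark at (202,118). Now I'll push down.

Request:
send_rows --moves '[[[0,0,-0.0025],0,0],[[0,0,-0.005],0,0],[[0,0,-0.0075],0,0],[[0,0,-0.01],0,0],[[0,0,-0.0125],0,0],[[0,0,-0.015],0,0],[[0,0,-0.0175],0,0],[[0,0,-0.02],0,0],[[0,0,-0.02],0,0],[[0,0,-0.02],0,0]]'

```text
t: 15.95
tcp_pos: [0.4771, 0.1069, 0.0903]
tcp_rot: [0.97, 0.245, -0.0, 0.0]
wrist_force: [-7.5, -0.4, 11.9]
opening: 0.0118
grasp_force: 30.0
```

Converted, -1.5 mm / 400 = -0.0038, -1 mm / 400 = -0.0025.

Request:
send_rows --moves '[[[0,0,-0.0013],0,0],[[0,0,-0.0025],0,0],[[0,0,-0.0038],0,0],[[0,0,-0.0038],0,0],[[0,0,-0.0038],0,0]]'

```text
t: 16.45
tcp_pos: [0.4771, 0.1069, 0.0895]
tcp_rot: [0.97, 0.245, -0.0, 0.0]
wrist_force: [-8.4, -0.7, 17.5]
opening: 0.0114
grasp_force: 30.0
```

Converted, -1 mm / 400 = -0.0025, -0.5 mm / 400 = -0.0013.

Request:
send_rows --moves '[[[0,0,-0.0013],0,0],[[0,0,-0.0025],0,0],[[0,0,-0.0025],0,0],[[0,0,-0.0025],0,0],[[0,0,-0.0025],0,0]]'

```text
t: 16.95
tcp_pos: [0.4772, 0.1069, 0.0894]
tcp_rot: [0.97, 0.245, 0.0, 0.0]
wrist_force: [-11.4, -1.8, 25.5]
opening: 0.0117
grasp_force: 30.0
```

```bash
python3 - <<'E'
from h import *
np.set_printoptions(precision=4,suppress=True)
s=bot.get_image('scene');w=bot.get_image('side')
print([tri((s,a['location']),(w,b['location'])) for a in bot.place_of(s,'panel_mid')[:1] for b in bot.place_of(w,'panel_mid')[:1]])
cv2.imwrite('pics/e.png',np.hstack([cv2.resize(s['color'][120:340,230:520],(400,300)),cv2.resize(w['color'][150:400,130:430],(400,300))]))
o=bot.get_obs();print(o['t'],o['tcp_pos'],o['wrist_force'],o['torque'])
E
```

```text
[(array([0.4862, 0.0908, 0.0694]), [0.2, 0.2])]
17.15 [0.4772 0.1069 0.0894] [-11.7191  -2.0633  26.3976] [-0.2651  2.2978 -0.0045]
```

View pics/e.png

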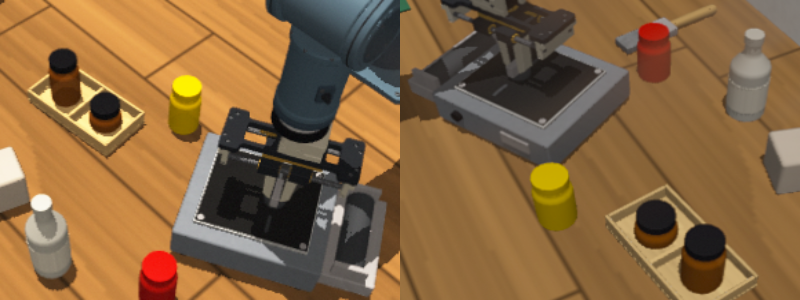

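The panel is on its hard stop: it went down 8.2 mm, and another 8 N moved it only 0.1 mm. The jar (left crop, at (65,78)) is upright in its cell, and the bystanders haven't moved.

```bash
python3 -c "
from plant import bot
print(bot.hand_in())"
```

```text
the job is handed in; nothing more can be done
None
```

The job is handed in: the jar stands upright in the empty tray cell, the fastener is in line with the marks, and the arm is still holding the panel fully down on the frame with about 26 N.

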